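Heft the shut tins under the shelf and bring out the panela

TASK

One of the three shut tins under the low shelf holds a whole block of panela and is clearly the heaviest: find out which by lifting them, and stand that one in the middle of the cork mat of its own shape, lined up with the mat, set down and not dropped. Leave or put back the two lighter tins where they stood, keep every tin upright, and do not disturb the other kitchen things.

Things in the scene. Friction and masses are not known exactly. Their poses are not given: they have to be found in the camera images.
- tin_round: Loose shut steel tin, round, 68 mm across. Origin: centre of its underside, z up; flat tight lid at z 80 mm, on it a round upright wooden knob, 26 mm across, z 80 to 116 mm, on the tin's axis. With the whole panela a tin (any of the three) weighs 0.50 to 0.62 kg, the other two 0.24 to 0.32 kg; only weight tells. The tins stand in a row, any order, 115 mm apart.
- tin_square: Loose shut steel tin, square, 64 by 64 mm along its own x and y. Origin: centre of its underside, z up; flat tight lid at z 80 mm, on it a round upright wooden knob, 26 mm across, z 80 to 116 mm, on the tin's axis.
- tin_oblong: Loose shut steel tin, oblong, 54 mm along its own x and 88 mm along its own y. Origin: centre of its underside, z up; flat tight lid at z 80 mm, on it a round upright wooden knob, 26 mm across, z 80 to 116 mm, on the tin's axis.
- mat_round: Round cork mat fixed on the counter, 88 mm across, 5 mm thick. Origin: centre of its underside, on the counter. The three mats lie to the left of the shelf, in any order.
- mat_square: Square cork mat fixed on the counter, 84 by 84 mm along its own x and y, 5 mm thick. Origin: centre of its underside.
- mat_oblong: Oblong cork mat fixed on the counter, 74 mm along its own x and 108 mm along its own y, 5 mm thick. Origin: centre of its underside.
- shelf: Fixed low shelf over the tins. Origin: on the counter under the middle of the row; y along the row, x away from the robot. Board: y +-230, x 10 to 110, z 215 to 233 mm; things on it reach z 290. 16 mm posts at x 98, y +-215. Tins' axes are within 5 mm of x = 0; the front is open, but an upright gripper over a knob hits the board: lean it back 25 to 45 degrees, fingers pointing away and down.
- mug: Bystander: white ceramic mug, 76 mm wide, 85 mm tall, handle at its +y, standing to the right of the tins. Origin: centre of underside.
- budare: Bystander: black cast-iron griddle disc, 210 mm across, 14 mm thick, loop handles to 135 mm from the centre along its y. Origin: centre of underside.
- funnel: Bystander: orange plastic funnel, mouth down, 84 mm wide, 105 mm tall. Origin: centre of its mouth, on the counter.
- rolling_pin: Bystander: wooden rolling pin lying along its y, 260 mm long, 44 mm thick. Origin: on the counter below its middle.
- sugar_jar: Bystander: steel sugar jar with hinged lid and spring clip, 94 mm wide, 127 mm tall. Origin: centre of underside.
- salt_shaker: Bystander: white ceramic shaker, 44 mm wide, 80 mm tall. Origin: centre of underside.
- spoon: Bystander: wooden spoon lying along its x, 220 mm long. Origin: underside, about its middle.
Things that resemble listed ones, but are neither listed nor needed, are in the scene too. What is shaped like the tin_square but yellow is not meant. What is shaped like the tin_round but blue is not meant.

How it is judged:
At the end, for the whole second after the job is handed in: The heaviest tin (pressing over 4 N) stands upright (0.06 rad), at rest, on the mat of its own shape, within 12 mm of its centre and, if square or oblong, within 0.2 rad of its outline; the other two stand upright, at rest, within 25 mm of where they began (((contact force between tin_round and mat_round above 4 N and horizontal distance between tin_round and mat_round below 0.012 m and height (world z) of tin_round below 0.008 m and angle between each of tin_round, tin_square, tin_oblong's own z axis and vertical below 0.06 rad and linear speed of each of tin_round, tin_square, tin_oblong below 0.02 m/s and distance of each of tin_square, tin_oblong from where it was at the start of the episode below 0.025 m) or (contact force between tin_square and mat_square above 4 N and horizontal distance between tin_square and mat_square below 0.012 m and height (world z) of tin_square below 0.008 m and angle between each of tin_square, tin_round, tin_oblong's own z axis and vertical below 0.06 rad and linear speed of each of tin_square, tin_round, tin_oblong below 0.02 m/s and (angle between the x axis of tin_square and the x axis of mat_square, either way round below 0.2 rad or angle between the x axis of tin_square and the y axis of mat_square, either way round below 0.2 rad) and distance of each of tin_round, tin_oblong from where it was at the start of the episode below 0.025 m) or (contact force between tin_oblong and mat_oblong above 4 N and horizontal distance between tin_oblong and mat_oblong below 0.012 m and height (world z) of tin_oblong below 0.008 m and angle between each of tin_oblong, tin_round, tin_square's own z axis and vertical below 0.06 rad and linear speed of each of tin_oblong, tin_round, tin_square below 0.02 m/s and angle between the x axis of tin_oblong and the x axis of mat_oblong, either way round below 0.2 rad and distance of each of tin_round, tin_square from where it was at the start of the episode below 0.025 m))); the robot touches nothing.
It fails at once if a tin is tipped more than 0.5 rad (angle between any of tin_round, tin_square, tin_oblong's own z axis and vertical above 0.5 rad).
It fails at once if a tin is dropped: let go while its underside is more than 15 mm above the counter ((height (world z) of tin_round above 0.015 m and contact force between the fingers and tin_round below 0.3 N) or (height (world z) of tin_square above 0.015 m and contact force between the fingers and tin_square below 0.3 N) or (height (world z) of tin_oblong above 0.015 m and contact force between the fingers and tin_oblong below 0.3 N)).
It fails at once if one of the other kitchen things is moved more than 30 mm (distance of any of mug, budare, funnel, rolling_pin, sugar_jar, salt_shaker, spoon from where it was at the start of the episode above 0.03 m).
It also fails if it takes over 61 s, if anything falls off the work surface, if the arm or the gripper's body presses on something with over 40 N, if the wrist force passes 120 N, or if a joint passes its speed limit or range.

ROBOT

A 7-joint arm with a two-finger parallel gripper is mounted at the origin on the work surface. World frame = base frame: x ahead of the robot, y to its left, z up, the work surface at z = 0. Lengths are in m, angles in rad, forces in N, time in s.
With the tool pointing down it reaches from about 0.4 to 0.9 m from the base axis. Payload 5.5 kg.
Tool frame: the origin (TCP) lies on the centre line of the jaws, within the pads' length; the fingertips stand 17 mm ahead of it and the grasp point (between the pads) lies 2 mm behind it; z points along the fingers, y is the direction in which the jaws open and shut (so a half turn about z gives the same grasp; the last joint's range is limited). The gripper opens to 85 mm and grips with 20 to 120 N. Pads are 22 mm wide; open, the fingers measure 114 mm over their backs; the gripper's body (76 mm by 85 mm) begins 54 mm behind the grasp point. The pads swing forward as they close: fully open they stand 13 mm farther back than shut.
Start: joints at [1.537, 0.501, -0.427, 1.55, 0.221, 1.138, -0.21], TCP at [0.19, -0.622, 0.248] pointing down, gripper open.
Joint ranges: [-2.88, 2.88], [-0.31, 2.03], [-1.54, 1.56], [0.2, 2.42], [-1.41, 4.55], [0.19, 2.02], [-2.57, 2.57]. Speed limits (rad/s): [2.57, 2.57, 3.14, 3.14, 3.14, 3.14, 3.14].

INTERFACE

Orientations are given as a 3x3 rotation matrix whose columns are the frame's x, y, z axes.
In Python, from station import r, viewer gives the robot as it stands.
- The arm moves only by the tool jog_arm, never from a script. Its argument "motion" is a list of rows, each an object with "linear": the shift along the tool's x, y, z in mm, a list of three; "roll": the turn about the tool's z in rad. A call has 1 to 20 rows; each row is the pose to reach, as a shift and turn from the pose measured when the call began, along the tool's axes at that moment; what a row does not reach only later rows make up. A row lasts 1/10 s, in which the tool goes at most 50 mm and 8.59 degrees, less where a joint would pass 70% of its speed; a pose out of reach is approached as far as the arm can. A call with a gripper value outside its range is refused whole. "fingers" is the opening, from 0 (shut) to 1 (fully open), set as the call begins (left out, the last holds). The fingers move at their own pace and stop on an object; "squeeze" is the grip in N (left out, the last holds). Time passes only in rows, so rows that repeat a pose let the fingers close. It gives the time, the measured TCP pose, the force and the opening at its end, in the units of the state.
- r.get_state(): the state, without advancing time (a new reading comes with each control period).
- viewer.snapshot(name): name is "scene" or "top" or "wrist"; returns a dict with "pixels" (480x640x3 uint8, red, green, blue), "K" (3x3 intrinsics, pixels), "R" (3x3) and "t" (3): a world point X has camera coordinates R X + t; the wrist camera has in their place "mount" (4x4, takes a point from camera to tool coordinates, whose origin is the TCP and whose axes are the flange's). Camera axes: x right, y down, z forward; pixel columns grow to the right and rows downward; lengths in m; the calibration is good to about 2 mm. A picture is of the moment at which its call begins: read the wrist's pose just before it. There is no depth.
- r.close_job(): hands the job in, once; it reports no verdict.
The state is a dict: "time_s": time; "joint_positions": joint angles; "qvel": joint speeds; "effort": joint torques, N m; "position": TCP position; "tcp_rot": TCP orientation; "ft_force": force on the tool from outside, world axes, zero at the start; "wrist_torque": the same for the moment, N m; "width": opening from 0.0 (shut) to 1.0 (fully open).
Only numpy, scipy, OpenCV 4.12 (cv2) and the standard library are available. Lean on these libraries where they do the work, as an engineer would, in place of code of your own. Each camera call takes 0.05 s, during which the arm holds its last target. There are 200 camera calls.

## Working session

There is one attempt and no reset: what is moved stays moved. The work goes in short steps, Python scripts to look and compute and a tool call to move; the robot and the scene stay as the last step left them, time stands still between calls to the robot, and variables do not carry over. Pictures are saved under pics/ and viewed, about 8 in all and at most 12, crops included, and the job is handed in when it is done.

Besides the shell and the picture viewer there is one more tool, called after ">>>" as a command line: name --argument value ..., lists and objects as JSON in quotes. jog_arm: Moves the arm, as the interface text tells. Its arguments: {"type":"object","properties":{"motion":{"type":"array","items":{"type":"object","properties":{"linear":{"type":"array","items":{"type":"number"}},"roll":{"type":"number"}}}},"fingers":{"type":"number"},"squeeze":{"type":"number"}},"required":["motion"]}

```bash
mkdir -p pics && ls && python3 - <<'E'
from station import r, viewer
import cv2, numpy as np, pickle
s=r.get_state(); print({k:np.round(v,3).tolist() for k,v in s.items()})
d={}
for n in("scene","top"):
    v=viewer.snapshot(n); d[n]=v; cv2.imwrite(f"pics/{n}0.png",v["pixels"][:,:,::-1])
    print(n,np.round(v["K"],1).tolist(),np.round(v["R"],3).tolist(),np.round(v["t"],3).tolist())
print(viewer.snapshot("wrist")["mount"])
pickle.dump(d,open("v0.pkl","wb"))
E
```

```text
pics
{'time_s': 0.0, 'joint_positions': [1.537, 0.502, -0.427, 1.552, 0.221, 1.138, -0.21], 'qvel': [-0.001, 0.001, -0.001, 0.0, -0.001, -0.0, -0.001], 'effort': [-0.0, -56.952, -5.816, -28.094, 0.011, 0.012, 0.0], 'position': [0.19, -0.621, 0.247], 'tcp_rot': [[0.956, 0.292, -0.001], [0.292, -0.956, 0.002], [0.0, -0.002, -1.0]], 'ft_force': [0.581, 0.196, -0.807], 'wrist_torque': [0.002, 0.01, -0.008], 'width': 0.996}
scene [[604.4, 0.0, 321.5], [0.0, 604.4, 235.8], [0.0, 0.0, 1.0]] [[-0.429, 0.903, -0.006], [0.679, 0.319, -0.661], [-0.595, -0.288, -0.75]] [0.238, -0.333, 1.756]
top [[598.8, 0.0, 316.9], [0.0, 598.8, 242.3], [0.0, 0.0, 1.0]] [[-0.083, -0.997, -0.002], [-0.968, 0.081, -0.239], [0.238, -0.018, -0.971]] [0.035, 0.566, 1.498]
[[-1.89771214e-04 -9.50287204e-01 -3.11374685e-01  8.11054309e-02]
 [ 9.99999871e-01 -3.35163360e-05 -5.07173678e-04  1.71955191e-03]
 [ 4.71524518e-04 -3.11374741e-01  9.50287087e-01 -1.24416267e-01]
 [ 0.00000000e+00  0.00000000e+00  0.00000000e+00  1.00000000e+00]]
```

View pics/scene0.png

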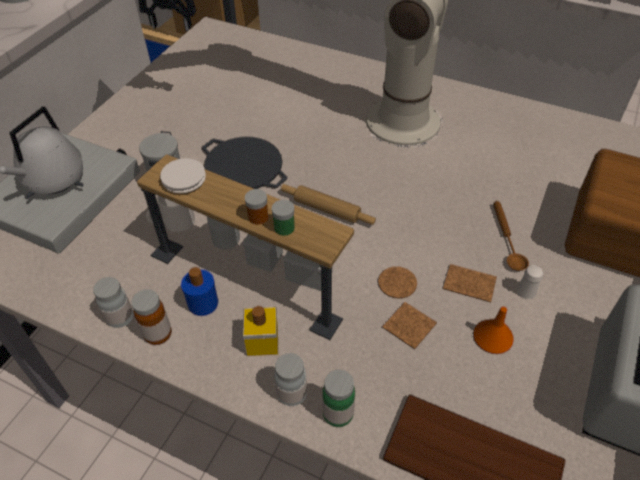

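View pics/top0.png

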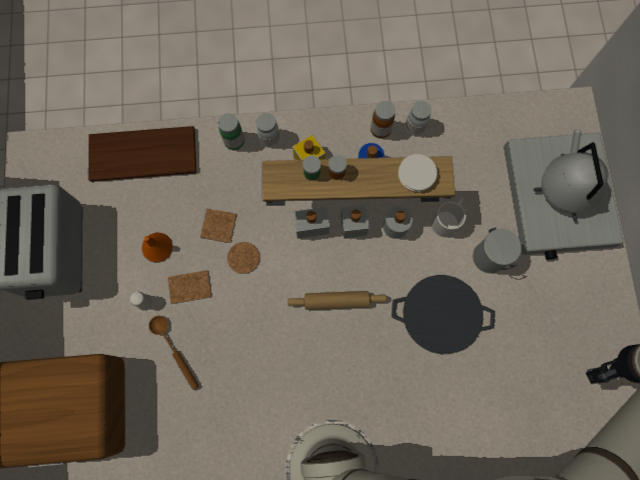

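The top view shows the knobs, left to right, at about (311,216) oblong, (355,215) square and (400,216) round. The mug is at (449,218). The mats are oblong (190,287), square (218,225) and round (243,257). The yellow and blue decoys stand behind the shelf. Next I'll turn these pixels into positions.

```bash
cat > h.py <<'E'
import numpy as np, cv2
def ray(v,px,z):
    d=v["R"].T@np.linalg.inv(v["K"])@np.array([px[0],px[1],1.]); c=-v["R"].T@v["t"]
    return c+d*(z-c[2])/d[2]
def proj(v,X):
    p=v["K"]@(v["R"]@np.asarray(X)+v["t"]); return p[:2]/p[2]
E
python3 - <<'E'
import pickle,cv2,numpy as np
from h import *
d=pickle.load(open("v0.pkl","rb")); T=d["top"]; S=d["scene"]
hsv=cv2.cvtColor(T["pixels"],cv2.COLOR_RGB2HSV)
def comps(v,lo,hi,box,z,amin):
    h=cv2.cvtColor(v["pixels"],cv2.COLOR_RGB2HSV)
    m=cv2.inRange(h,lo,hi); k=np.zeros_like(m); x0,y0,x1,y1=box; k[y0:y1,x0:x1]=m[y0:y1,x0:x1]
    k=cv2.morphologyEx(k,cv2.MORPH_CLOSE,np.ones((3,3)))
    for c in cv2.findContours(k,cv2.RETR_EXTERNAL,cv2.CHAIN_APPROX_NONE)[0]:
        if cv2.contourArea(c)<amin: continue
        w=np.array([ray(v,p,z)[:2] for p in c[:,0]])*1000
        M=cv2.moments(w.astype(np.float32).reshape(-1,1,2)); b=cv2.minAreaRect(w.astype(np.float32))
        print(cv2.boundingRect(c),"cent",[round(M["m10"]/M["m00"],1),round(M["m01"]/M["m00"],1)],"rect",np.round(b[0],1),np.round(b[1],1),round(b[2],1))
print("mats top");comps(T,(3,90,60),(20,255,255),(165,205,265,305),5,150)
print("mats scene");comps(S,(3,90,50),(20,255,255),(372,262,500,350),5,150)
print("knobs");comps(T,(3,120,40),(20,255,255),(295,205,415,226),116,15)
print("shelf");comps(T,(8,70,60),(28,255,255),(255,150,460,203),233,500)
a=T["pixels"][140:310,150:470]; cv2.imwrite("pics/top_crop.png",cv2.resize(a[:110,130:],None,fx=4,fy=4,interpolation=cv2.INTER_CUBIC)[:,:,::-1])
E
```

```text
mats top
(168, 271, 43, 33) cent [-444.8, -676.9] rect [-444.8 -676.9] [158.5 232.7] 4.9
(227, 242, 33, 32) cent [-590.6, -357.5] rect [-591.3 -359.3] [186.4 185. ] 40.7
(200, 209, 37, 34) cent [-796.9, -494.5] rect [-796.7 -494.3] [182.3 179.7] 75.2
mats scene
(473, 310, 27, 40) cent [4114.5, 342.6] rect [4152.5  365.8] [375.  192.2] 14.5
(383, 302, 54, 47) cent [3938.9, 903.4] rect [3940.  903.] [300.8 304.3] 75.2
(378, 267, 39, 31) cent [4280.6, 1129.9] rect [4279.6 1130.2] [301.7 309.2] 25.2
(443, 265, 53, 37) cent [4522.2, 602.3] rect [4523.3  602.4] [270.8 385.1] 5.1
knobs
(395, 211, 11, 12) cent [-31850.2, 18989.7] rect [-31843.3  18984.7] [1814.2 2370.5] 65.9
(306, 211, 10, 12) cent [-33325.7, 1376.0] rect [-33278.4   1295. ] [1790.3 2278. ] 85.3
(351, 210, 10, 12) cent [-32870.2, 10195.3] rect [-32737.6  10233.6] [1791.8 2286.7] 84.5
shelf
(262, 150, 194, 51) cent [-82234.2, 18976.9] rect [-83619.5  23325.8] [78679.7 21681. ] 85.2
```

View pics/top_crop.png

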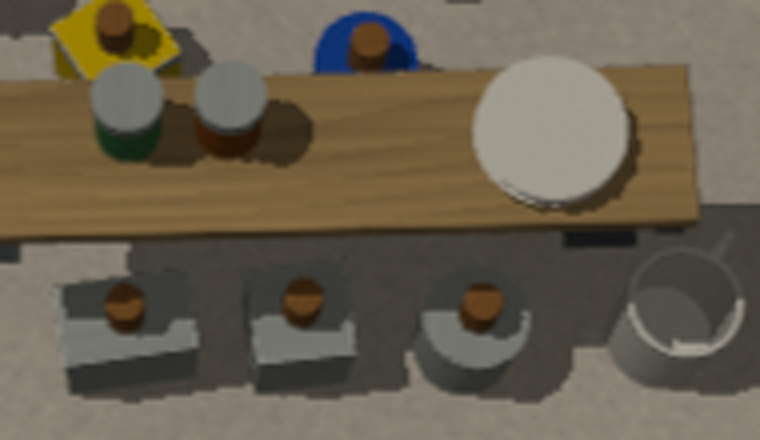

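The crop shows three grey tins with knobs at crop (125,305), (303,300) and (482,303), the lids partly in the shelf's shadow. I passed the plane heights in mm instead of m, so I'll redo the measurement.

```bash
cat >> h.py <<'E'
def comps(v,lo,hi,box,z,amin):
    out=[]
    h=cv2.cvtColor(v["pixels"],cv2.COLOR_RGB2HSV)
    m=cv2.inRange(h,lo,hi); k=np.zeros_like(m); x0,y0,x1,y1=box; k[y0:y1,x0:x1]=m[y0:y1,x0:x1]
    k=cv2.morphologyEx(k,cv2.MORPH_CLOSE,np.ones((3,3)))
    for c in cv2.findContours(k,cv2.RETR_EXTERNAL,cv2.CHAIN_APPROX_NONE)[0]:
        if cv2.contourArea(c)<amin: continue
        w=(np.array([ray(v,p,z)[:2] for p in c[:,0]])*1000).astype(np.float32)
        M=cv2.moments(w.reshape(-1,1,2)); b=cv2.minAreaRect(w)
        print(cv2.boundingRect(c),"cent",[round(M["m10"]/M["m00"],1),round(M["m01"]/M["m00"],1)],"rect",np.round(b[0],1),np.round(b[1],1),round(b[2],1))
E
python3 - <<'E'
import pickle
from h import *
d=pickle.load(open("v0.pkl","rb")); T=d["top"]; S=d["scene"]
print("mats top");comps(T,(3,90,60),(20,255,255),(165,205,265,305),.005,150)
print("mats scene");comps(S,(3,90,50),(20,255,255),(372,262,500,350),.005,150)
print("knobs");comps(T,(3,120,40),(20,255,255),(295,205,415,226),.105,15)
print("shelf");comps(T,(8,70,60),(28,255,255),(255,150,460,203),.233,500)
for n,p in dict(bfl=(283+280/4*0,199),).items(): pass
# crop -> px: (280+u/4,140+v/4)
for n,(u,v),z in [("board right-front",(698,222),.233),("board right-back",(688,66),.233),("obl FL",(66,350),.08),("obl FR",(198,334),.08),("sq FL",(252,362),.08),("sq FR",(355,346),.08),("obl BL",(60,288),.08),("mug",(687,300),.085),("roundlidL",(418,312),.08),("roundlidR",(530,315),.08),("knobtopO",(123,295),.116),("knobtopS",(303,292),.116),("knobtopR",(484,295),.116),("jar",(0,0),0)]:
    print(n,np.round(ray(T,(280+u/4,140+v/4),z)*1000,0)[:2])
for n,p,z in [("jar",(501,240),.127),("budare",(443,314),.01),("pinL",(288,302),.02),("pinR",(386,299),.02),("funnel",(150,240),.1)]: print(n,np.round(ray(T,p,z)*1000,0)[:2])
E
```

```text
mats top
(168, 271, 43, 33) cent [489.9, 338.1] rect [489.9 338. ] [ 73.7 108.2] 4.9
(227, 242, 33, 32) cent [557.6, 189.5] rect [558.  190.4] [86.7 86. ] 40.7
(200, 209, 37, 34) cent [653.5, 253.2] rect [653.4 253.2] [84.8 83.6] 75.2
mats scene
(473, 310, 27, 40) cent [605.0, 411.9] rect [594.3 405.4] [105.1  53.9] 14.5
(383, 302, 54, 47) cent [654.2, 254.7] rect [653.9 254.8] [84.3 85.3] 75.2
(378, 267, 39, 31) cent [558.4, 191.2] rect [558.7 191.1] [84.6 86.7] 25.2
(443, 265, 53, 37) cent [490.7, 339.1] rect [490.4 339.1] [ 75.9 108. ] 5.1
knobs
(395, 211, 11, 12) cent [609.2, -230.4] rect [ 609.1 -230.3] [23.6 30.8] 65.9
(306, 211, 10, 12) cent [628.4, -1.7] rect [627.8  -0.7] [23.2 29.6] 85.3
(351, 210, 10, 12) cent [622.5, -116.2] rect [ 620.7 -116.7] [23.3 29.7] 84.5
shelf
(262, 150, 194, 51) cent [676.7, -95.3] rect [ 684.8 -120.8] [461.5 127.2] 85.2
board right-front [ 613. -345.]
board right-back [ 712. -352.]
obl FL [608.  38.]
obl FR [612. -49.]
sq FL [590. -82.]
sq FR [ 595. -150.]
obl BL [651.  39.]
mug [ 607. -370.]
roundlidL [ 615. -194.]
roundlidR [ 607. -267.]
knobtopO [632.  -2.]
knobtopS [ 624. -117.]
knobtopR [ 612. -232.]
jar [892.  67.]
jar [ 520. -473.]
budare [ 359. -329.]
pinL [424.  76.]
pinR [ 410. -182.]
funnel [601. 415.]
```

>>> jog_arm --motion '[{"linear": [0, 0, -50]}, {"linear": [20, -20, -100]}, {"linear": [60, -50, -150]}, {"linear": [100, -80, -180], "roll": 0.05}, {"linear": [140, -120, -220], "roll": 0.1}, {"linear": [170, -150, -250], "roll": 0.15}, {"linear": [200, -190, -280], "roll": 0.2}, {"linear": [230, -230, -300], "roll": 0.25}, {"linear": [230, -230, -300], "roll": 0.25}]' --fingers 1

```text
invalid input
```

```bash
cat > st.py <<'E'
from station import r
import numpy as np
np.set_printoptions(suppress=True,precision=3)
s=r.get_state(); print(s["time_s"],"q",np.array(s["joint_positions"]),"p",np.array(s["position"]),"\n",np.array(s["tcp_rot"]),"F",np.array(s["ft_force"]),s["width"])
E
python3 st.py
```

```text
0.15 q [ 1.537  0.502 -0.427  1.551  0.221  1.138 -0.21 ] p [ 0.19  -0.621  0.247] 
 [[ 0.956  0.293 -0.   ]
 [ 0.293 -0.956  0.001]
 [ 0.    -0.002 -1.   ]] F [-0.519 -0.375  0.248] 1.0034819922227511
```

>>> jog_arm --motion '[{"linear": [0, 0, -50], "roll": 0}, {"linear": [20, -20, -90], "roll": 0}, {"linear": [50, -40, -120], "roll": 0}, {"linear": [80, -65, -150], "roll": 0.05}, {"linear": [110, -90, -180], "roll": 0.1}, {"linear": [140, -120, -210], "roll": 0.15}, {"linear": [170, -150, -240], "roll": 0.2}, {"linear": [200, -180, -270], "roll": 0.25}, {"linear": [230, -210, -300], "roll": 0.25}, {"linear": [230, -210, -300], "roll": 0.25}]' --fingers 1

```text
time_s: 1.15
position: [0.3528, -0.3482, 0.5524]
tcp_rot: [[0.998, 0.056, 0.005], [0.056, -0.998, -0.003], [0.005, 0.003, -1.0]]
ft_force: [-0.0, -0.2, -0.2]
width: 0.997
```

```bash
python3 st.py
```

```text
1.15 q [ 1.274  0.074 -0.591  1.415  0.041  1.659 -0.827] p [ 0.353 -0.348  0.552] 
 [[ 0.998  0.056  0.005]
 [ 0.056 -0.998 -0.003]
 [ 0.005  0.003 -1.   ]] F [-0.031 -0.16  -0.154] 0.9969428574858249
```

>>> jog_arm --motion '[{"linear": [20, -25, -10], "roll": 0.0}, {"linear": [45, -55, -20], "roll": 0.05}, {"linear": [70, -85, -40], "roll": 0.1}, {"linear": [95, -115, -60], "roll": 0.14}, {"linear": [120, -145, -80], "roll": 0.14}, {"linear": [145, -175, -100], "roll": 0.14}, {"linear": [170, -205, -120], "roll": 0.14}, {"linear": [195, -235, -140], "roll": 0.14}, {"linear": [220, -265, -160], "roll": 0.14}, {"linear": [240, -285, -180], "roll": 0.14}, {"linear": [250, -285, -200], "roll": 0.14}, {"linear": [250, -285, -200], "roll": 0.14}]' --fingers 1

```text
time_s: 2.35
position: [0.5676, -0.0654, 0.7012]
tcp_rot: [[0.996, -0.088, 0.022], [-0.088, -0.996, -0.005], [0.022, 0.003, -1.0]]
ft_force: [0.3, -1.1, -1.4]
width: 1.004
```

```bash
python3 st.py
```

```text
2.35 q [-0.037  0.286  0.168  0.823 -0.05   2.014 -1.557] p [ 0.568 -0.065  0.701] 
 [[ 0.996 -0.088  0.022]
 [-0.088 -0.996 -0.005]
 [ 0.022  0.003 -1.   ]] F [ 0.309 -1.099 -1.375] 1.003704112577905
```

>>> jog_arm --motion '[{"linear": [30, 0, -40], "roll": 0.15}, {"linear": [50, 0, -80], "roll": 0.3}, {"linear": [70, 0, -120], "roll": 0.45}, {"linear": [90, 0, -150], "roll": 0.6}, {"linear": [100, 0, -150], "roll": 0.75}, {"linear": [100, 0, -150], "roll": 0.9}, {"linear": [100, 0, -150], "roll": 1.05}, {"linear": [100, 0, -150], "roll": 1.2}]' --fingers 1

```text
time_s: 3.15
position: [0.6145, -0.0648, 0.7223]
tcp_rot: [[0.431, -0.897, 0.099], [-0.901, -0.434, -0.008], [0.05, -0.086, -0.995]]
ft_force: [0.4, -0.9, -1.3]
width: 1.0
```

```bash
python3 st.py
```

```text
3.15 q [-0.09   0.37   0.305  0.67  -0.132  2.014 -2.566] p [ 0.615 -0.065  0.722] 
 [[ 0.431 -0.897  0.099]
 [-0.901 -0.434 -0.008]
 [ 0.05  -0.086 -0.995]] F [ 0.416 -0.872 -1.282] 1.0004635169814058
```

>>> jog_arm --motion '[{"linear": [10, -20, -50], "roll": -0.14}, {"linear": [20, -40, -100], "roll": -0.29}, {"linear": [40, -80, -150], "roll": -0.44}, {"linear": [65, -135, -200], "roll": -0.59}, {"linear": [65, -135, -300], "roll": -0.74}, {"linear": [65, -135, -300], "roll": -0.89}, {"linear": [65, -135, -300], "roll": -1.04}, {"linear": [65, -135, -300], "roll": -1.19}, {"linear": [65, -135, -300], "roll": -1.34}, {"linear": [65, -135, -300], "roll": -1.49}, {"linear": [65, -135, -300], "roll": -1.64}, {"linear": [65, -135, -300], "roll": -1.79}, {"linear": [65, -135, -300], "roll": -1.94}, {"linear": [65, -135, -300], "roll": -2.09}]' --fingers 1

```text
time_s: 4.55
position: [0.6302, -0.0542, 0.7664]
tcp_rot: [[0.65, 0.732, 0.204], [0.749, -0.662, -0.011], [0.127, 0.16, -0.979]]
ft_force: [0.6, 0.2, 0.5]
width: 1.001
```

```bash
python3 st.py
```

```text
4.55 q [-0.043  0.381  0.197  0.545 -0.098  2.014 -0.644] p [ 0.63  -0.054  0.766] 
 [[ 0.65   0.732  0.204]
 [ 0.749 -0.662 -0.011]
 [ 0.127  0.16  -0.979]] F [0.581 0.248 0.547] 1.0010090907660236
```

>>> jog_arm --motion '[{"linear": [70, 80, -150], "roll": -0.15}, {"linear": [130, 160, -260], "roll": -0.3}, {"linear": [130, 160, -260], "roll": -0.45}, {"linear": [130, 160, -260], "roll": -0.6}, {"linear": [130, 160, -260], "roll": -0.75}]' --fingers 1

```text
time_s: 5.05
position: [0.6513, -0.0515, 0.7889]
tcp_rot: [[0.007, 0.963, 0.27], [1.0, -0.003, -0.016], [-0.014, 0.27, -0.963]]
ft_force: [0.3, -0.6, 0.1]
width: 0.997
```

>>> jog_arm --motion '[{"linear": [0, 110, -120], "roll": -0.15}, {"linear": [0, 225, -250], "roll": -0.3}, {"linear": [0, 225, -250], "roll": -0.45}, {"linear": [0, 225, -250], "roll": -0.6}, {"linear": [0, 225, -250], "roll": -0.75}]' --fingers 1

```text
time_s: 5.55
position: [0.6664, -0.0447, 0.8114]
tcp_rot: [[-0.617, 0.714, 0.331], [0.752, 0.658, -0.02], [-0.232, 0.237, -0.943]]
ft_force: [-0.3, 0.3, 0.3]
width: 0.998
```

```bash
python3 st.py
```

```text
5.55 q [-0.047  0.453  0.241  0.342 -0.15   2.015  0.78 ] p [ 0.666 -0.045  0.811] 
 [[-0.617  0.714  0.331]
 [ 0.752  0.658 -0.02 ]
 [-0.232  0.237 -0.943]] F [-0.33   0.293  0.347] 0.9976482579249053
```

>>> jog_arm --motion '[{"linear": [0, 0, -100], "roll": -0.15}, {"linear": [0, 0, -200], "roll": -0.3}, {"linear": [0, 0, -300], "roll": -0.45}, {"linear": [0, 0, -400], "roll": -0.6}, {"linear": [0, 0, -400], "roll": -0.8}, {"linear": [0, 0, -400], "roll": -0.8}]' --fingers 1

```text
time_s: 6.15
position: [0.5436, -0.0375, 0.8805]
tcp_rot: [[-0.919, 0.052, 0.39], [0.046, 0.999, -0.024], [-0.391, -0.004, -0.92]]
ft_force: [0.4, 0.2, -0.5]
width: 1.002
```

```bash
python3 st.py
```

```text
6.15 q [-0.18   0.197  0.322  0.536 -0.096  2.015  1.585] p [ 0.544 -0.037  0.88 ] 
 [[-0.919  0.052  0.39 ]
 [ 0.046  0.999 -0.024]
 [-0.391 -0.004 -0.92 ]] F [ 0.38   0.152 -0.532] 1.0016894625308095
```

>>> jog_arm --motion '[{"linear": [-50, 0, -150], "roll": 0}, {"linear": [-100, 0, -400], "roll": 0}, {"linear": [-100, 0, -400], "roll": 0}, {"linear": [-100, 0, -400], "roll": 0}]' --fingers 1

```text
time_s: 6.55
position: [0.4996, -0.0343, 0.9141]
tcp_rot: [[-0.893, 0.055, 0.446], [0.047, 0.999, -0.028], [-0.447, -0.003, -0.895]]
ft_force: [-0.4, 0.2, -0.3]
width: 0.996
```

>>> jog_arm --motion '[{"linear": [-50, 0, -150], "roll": 0}, {"linear": [-100, 0, -400], "roll": 0}, {"linear": [-100, 0, -400], "roll": 0}, {"linear": [-100, 0, -400], "roll": 0}]' --fingers 1

```text
time_s: 6.95
position: [0.4581, -0.0325, 0.9442]
tcp_rot: [[-0.864, 0.058, 0.5], [0.049, 0.998, -0.031], [-0.501, -0.002, -0.865]]
ft_force: [-0.7, 0.5, 0.5]
width: 1.004
```

```bash
python3 st.py
```

```text
6.95 q [-0.872  0.032  0.959  0.583 -0.04   2.015  1.567] p [ 0.458 -0.032  0.944] 
 [[-0.864  0.058  0.5  ]
 [ 0.049  0.998 -0.031]
 [-0.501 -0.002 -0.865]] F [-0.737  0.528  0.481] 1.0036532084201317
```

>>> jog_arm --motion '[{"linear": [-80, 0, -100], "roll": 0}, {"linear": [-200, 0, -300], "roll": 0}, {"linear": [-200, 0, -300], "roll": 0}, {"linear": [-200, 0, -300], "roll": 0}]' --fingers 1

```text
time_s: 7.35
position: [0.4632, -0.0322, 0.9695]
tcp_rot: [[-0.833, 0.06, 0.551], [0.049, 0.998, -0.034], [-0.552, -0.002, -0.834]]
ft_force: [0.3, 0.1, -0.3]
width: 0.998
```

```bash
python3 st.py
```

```text
7.35 q [-0.624  0.061  0.755  0.496 -0.08   2.015  1.572] p [ 0.463 -0.032  0.969] 
 [[-0.833  0.06   0.551]
 [ 0.049  0.998 -0.034]
 [-0.552 -0.002 -0.834]] F [ 0.29   0.094 -0.263] 0.9984040920340141
```

>>> jog_arm --motion '[{"linear": [20, 2, 40], "roll": 0}, {"linear": [40, 5, 80], "roll": 0}, {"linear": [60, 7, 120], "roll": 0}, {"linear": [80, 10, 160], "roll": 0}, {"linear": [100, 12, 200], "roll": 0}, {"linear": [120, 14, 240], "roll": 0}, {"linear": [140, 16, 280], "roll": 0}, {"linear": [160, 19, 320], "roll": 0}, {"linear": [180, 22, 360], "roll": 0}, {"linear": [200, 24, 400], "roll": 0}, {"linear": [220, 26, 440], "roll": 0}, {"linear": [240, 29, 480], "roll": 0}, {"linear": [260, 31, 520], "roll": 0}, {"linear": [280, 34, 560], "roll": 0}, {"linear": [300, 36, 600], "roll": 0}, {"linear": [320, 39, 650], "roll": 0}, {"linear": [340, 41, 690], "roll": 0}, {"linear": [340, 41, 690], "roll": 0}, {"linear": [340, 41, 690], "roll": 0}]' --fingers 1

```text
time_s: 9.25
position: [0.56, -0.001, 0.2022]
tcp_rot: [[-0.836, 0.064, 0.544], [0.053, 0.998, -0.036], [-0.545, -0.002, -0.838]]
ft_force: [-0.8, -0.3, 1.0]
width: 1.001
```

```bash
python3 st.py && python3 - <<'E'
from station import r, viewer
import cv2, pickle
s=r.get_state(); v=viewer.snapshot("wrist"); pickle.dump((s,v),open("w1.pkl","wb")); cv2.imwrite("pics/w1.png",v["pixels"][:,:,::-1])
E
```

```text
9.25 q [ 0.194  0.148 -0.315  2.293  0.802  0.194  0.651] p [ 0.56  -0.001  0.202] 
 [[-0.836  0.064  0.544]
 [ 0.053  0.998 -0.036]
 [-0.545 -0.002 -0.838]] F [-0.841 -0.319  0.969] 1.0011566208508158
```

View pics/w1.png

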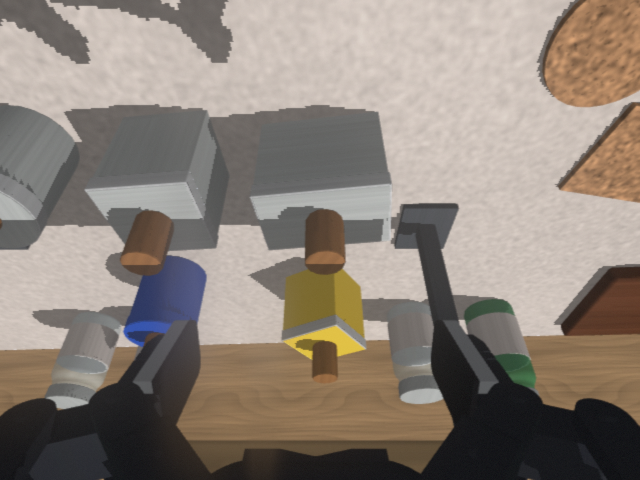

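The wrist view is inverted. The oblong tin's knob is centred at about (324,240) between the open fingers, the square's is at (148,243), and the round tin is at the left edge. I'll refine the knob positions by casting rays.

```bash
cat >> h.py <<'E'
def wristview(s,v):
    M=np.array(v["mount"]); Rt=np.array(s["tcp_rot"]); Rwc=Rt@M[:3,:3]; c=np.array(s["position"])+Rt@M[:3,3]
    return dict(pixels=v["pixels"],K=v["K"],R=Rwc.T,t=-Rwc.T@c)
E
python3 - <<'E'
import pickle
from h import *
s,v=pickle.load(open("w1.pkl","rb")); w=wristview(s,v)
comps(w,(4,120,30),(18,255,255),(115,205,350,275),.098,200)
R=np.array(s["tcp_rot"]); p=np.array(s["position"])
for n,px,z in [("knobtop front O",(325,268),.116),("knobbase front O",(324,212),.08),("topS",(141,270),.116),("baseS",(155,212),.08),("O corner",(391,185),.08),("O corner2",(252,197),.08),("S",(91,190),.08),("S2",(194,181),.08)]:
    print(n,np.round(ray(w,px,z)*1000,1))
for k in [(629,-2,106),(622.5,-116.5,106),(610.5,-231,106)]:
    g=np.array(k)/1000
    print(k,"shift mm tool",np.round(R.T@(g-p)*1000+[0,0,2],1))
E
```

```text
(121, 252, 38, 13) cent [639.0, -128.5] rect [ 637.9 -128.4] [25.  13.6] 86.4
(306, 250, 39, 15) cent [645.5, -0.9] rect [644.6  -0.8] [26.1 15.2] 83.5
knobtop front O [632.2  -0.8 116. ]
knobbase front O [ 6.195e+02 -4.000e-01  8.000e+01]
topS [ 627.1 -116.6  116. ]
baseS [ 612.5 -111.2   80. ]
O corner [598.2  41.6  80. ]
O corner2 [602.9 -45.   80. ]
S [ 590.6 -143.4   80. ]
S2 [587.4 -77.5  80. ]
(629, -2, 106) shift mm tool [ -5.3   3.6 120.3]
(622.5, -116.5, 106) shift mm tool [  -5.9 -111.1  120.9]
(610.5, -231, 106) shift mm tool [  -2.  -226.1  118.6]
```

>>> jog_arm --motion '[{"linear": [-5, 5, 30], "roll": 0}, {"linear": [-5, 5, 60], "roll": 0}, {"linear": [-5, 5, 90], "roll": 0}, {"linear": [-5, 5, 110], "roll": 0}, {"linear": [-5, 5, 119], "roll": 0}, {"linear": [-5, 5, 119], "roll": 0}, {"linear": [-5, 5, 119], "roll": 0}]' --fingers 0.7

```text
time_s: 10.0
position: [0.6308, -0.002, 0.1079]
tcp_rot: [[-0.835, 0.067, 0.547], [0.055, 0.998, -0.039], [-0.548, -0.003, -0.837]]
ft_force: [0.2, -0.3, 0.5]
width: 0.705
```

```bash
python3 st.py
```

```text
10.0 q [ 0.22   0.461 -0.355  2.186  1.858  0.233 -0.348] p [ 0.631 -0.002  0.108] 
 [[-0.835  0.067  0.547]
 [ 0.055  0.998 -0.039]
 [-0.548 -0.003 -0.837]] F [ 0.192 -0.252  0.488] 0.704849521295077
```

>>> jog_arm --motion '[{"linear": [2, 0, 2], "roll": 0}, {"linear": [2, 0, 2], "roll": 0}, {"linear": [2, 0, 2], "roll": 0}, {"linear": [2, 0, 2], "roll": 0}, {"linear": [2, 0, 2], "roll": 0}, {"linear": [2, 0, 2], "roll": 0}]' --fingers 0 --squeeze 50

```text
time_s: 10.6
position: [0.6309, -0.0014, 0.1066]
tcp_rot: [[-0.834, 0.066, 0.548], [0.053, 0.998, -0.038], [-0.55, -0.003, -0.835]]
ft_force: [-3.0, 2.1, 7.3]
width: 0.288
```

```bash
python3 st.py
```

```text
10.6 q [ 0.227  0.465 -0.365  2.188  1.881  0.24  -0.368] p [ 0.631 -0.001  0.107] 
 [[-0.834  0.066  0.548]
 [ 0.053  0.998 -0.038]
 [-0.55  -0.003 -0.835]] F [-2.982  2.147  7.326] 0.2880221936035091
```

>>> jog_arm --motion '[{"linear": [-3, 0, -4], "roll": 0}, {"linear": [-6, 0, -9], "roll": 0}, {"linear": [-6, 0, -9], "roll": 0}, {"linear": [-6, 0, -9], "roll": 0}, {"linear": [-6, 0, -9], "roll": 0}]'

```text
time_s: 11.1
position: [0.6302, -0.0016, 0.1165]
tcp_rot: [[-0.834, 0.066, 0.547], [0.054, 0.998, -0.039], [-0.548, -0.003, -0.836]]
ft_force: [0.1, -0.4, -5.4]
width: 0.283
```

```bash
python3 st.py; python3 st.py | tail -1
```

```text
11.1 q [ 0.217  0.441 -0.352  2.186  1.783  0.223 -0.277] p [ 0.63  -0.002  0.116] 
 [[-0.834  0.066  0.547]
 [ 0.054  0.998 -0.039]
 [-0.548 -0.003 -0.836]] F [ 0.096 -0.369 -5.421] 0.2832293952634751
 [-0.548 -0.003 -0.836]] F [ 0.096 -0.369 -5.421] 0.2832293952634751
```

>>> jog_arm --motion '[{"linear": [-1, 0, -2], "roll": 0}, {"linear": [-1, 0, -2], "roll": 0}]'

```text
time_s: 11.3
position: [0.6296, -0.0016, 0.1185]
tcp_rot: [[-0.835, 0.066, 0.547], [0.054, 0.998, -0.039], [-0.548, -0.003, -0.836]]
ft_force: [-0.1, -0.2, -5.4]
width: 0.288
```

>>> jog_arm --motion '[{"linear": [0, 0, 0], "roll": 0}]'

```text
time_s: 11.4
position: [0.6296, -0.0017, 0.1184]
tcp_rot: [[-0.835, 0.066, 0.547], [0.054, 0.998, -0.039], [-0.548, -0.003, -0.837]]
ft_force: [-1.7, 0.6, -5.5]
width: 0.288
```

>>> jog_arm --motion '[{"linear": [0, 0, 0], "roll": 0}]'

```text
time_s: 11.5
position: [0.6295, -0.0017, 0.1183]
tcp_rot: [[-0.835, 0.066, 0.546], [0.054, 0.998, -0.039], [-0.548, -0.003, -0.837]]
ft_force: [-0.2, 0.9, -4.8]
width: 0.284
```

The wrist force reads a steady −5.3 N, about 0.54 kg. The oblong tin is therefore the heavy one, since a light tin would read at most 3.1 N. I'll carry it to the oblong mat; its yaw already matches the mat to about 2°.

>>> jog_arm --motion '[{"linear": [7, 0, -12], "roll": 0}, {"linear": [17, -2, -29], "roll": 0}, {"linear": [27, -3, -46], "roll": 0}, {"linear": [34, 5, -58], "roll": 0}, {"linear": [40, 30, -63], "roll": 0}, {"linear": [48, 60, -68], "roll": 0}, {"linear": [56, 90, -73], "roll": 0}, {"linear": [64, 120, -78], "roll": 0}, {"linear": [72, 145, -83], "roll": 0}, {"linear": [76, 160, -86], "roll": 0}, {"linear": [76, 160, -86], "roll": 0}]'

```text
time_s: 12.6
position: [0.5288, 0.1685, 0.1487]
tcp_rot: [[-0.835, 0.061, 0.547], [0.051, 0.998, -0.035], [-0.548, -0.001, -0.837]]
ft_force: [0.7, 0.5, -4.8]
width: 0.286
```

```bash
python3 st.py
```

```text
12.6 q [-0.028  0.324 -0.587  2.295  1.466  0.498 -0.356] p [0.529 0.168 0.149] 
 [[-0.835  0.061  0.547]
 [ 0.051  0.998 -0.035]
 [-0.548 -0.001 -0.837]] F [ 0.742  0.475 -4.803] 0.28619790431937414
```

>>> jog_arm --motion '[{"linear": [6, 25, -4], "roll": 0}, {"linear": [13, 55, -9], "roll": 0}, {"linear": [20, 85, -13], "roll": 0}, {"linear": [27, 115, -18], "roll": 0}, {"linear": [34, 145, -23], "roll": 0}, {"linear": [39, 162, -26], "roll": 0}, {"linear": [39, 167, -26], "roll": 0}, {"linear": [39, 167, -26], "roll": 0}, {"linear": [39, 167, -26], "roll": 0}]'

```text
time_s: 13.5
position: [0.4931, 0.3354, 0.1485]
tcp_rot: [[-0.835, 0.065, 0.547], [0.052, 0.998, -0.038], [-0.548, -0.003, -0.836]]
ft_force: [0.1, -0.4, -5.4]
width: 0.284
```

```bash
python3 st.py && python3 - <<'E'
from station import r, viewer
import cv2, pickle
import numpy as np
s=r.get_state(); v=viewer.snapshot("wrist"); t=viewer.snapshot("top"); c=viewer.snapshot("scene"); pickle.dump((s,v,t,c),open("w2.pkl","wb"))
a=cv2.resize(v["pixels"],(480,360)); b=cv2.resize(c["pixels"][200:380,330:570],(480,360)); cv2.imwrite("pics/w2.png",np.hstack([a[:,:400],b[:,:400]])[:,:,::-1])
E
```

```text
13.5 q [-0.32   0.474 -0.698  2.118  1.323  0.799 -0.465] p [0.493 0.335 0.149] 
 [[-0.835  0.065  0.547]
 [ 0.052  0.998 -0.038]
 [-0.548 -0.003 -0.836]] F [ 0.101 -0.442 -5.388] 0.2840613594221814
```

View pics/w2.png

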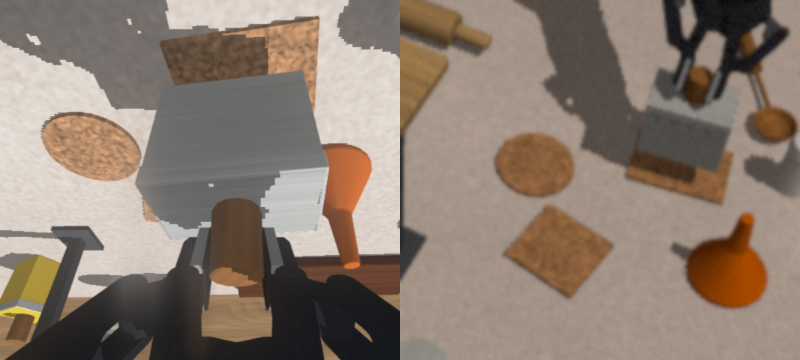

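The left panel (wrist) shows the tin held upright over the oblong mat, its underside edge running from (165,88) to (303,72) and the mat's near edge from (160,40) to (320,17). The scene panel on the right agrees. I'll compute the offsets.

```bash
python3 - <<'E'
import pickle
from h import *
s,v,t,c=pickle.load(open("w2.pkl","rb")); w=wristview(s,v)
R=np.array(s["tcp_rot"])
def P(n,px,z):
    q=ray(w,np.array(px)/.75,z)*1000; print(n,np.round(q[:2],1)); return q[:2]
b=.042
for n,A,B,z in [("under",(165,88),(303,72),b),("lid",(137,183),(325,165),b+.08),("mat",(160,40),(320,17),.005)]:
    a=P(n,A,z); e=P(n,B,z); d=e-a; print("  mid",(a+e)/2,"len",np.hypot(*d),"yaw of y",np.degrees(np.arctan2(-d[0],d[1])))
print("mat left/right edge"); 
comps(w,(4,100,30),(18,255,255),(270,260,360,390),b+.1,200)
E
```

```text
under [468.2 290.2]
under [462.5 376.2]
  mid [465.34976716 333.20016065] len 86.12675843558557 yaw of y 3.796661649406336
lid [464.6 290.3]
lid [457.5 374.2]
  mid [461.05313759 332.29224577] len 84.21273597105814 yaw of y 4.85883069151591
mat [455.3 284.4]
mat [447.2 390.2]
  mid [451.23957414 337.31623622] len 106.13920818005852 yaw of y 4.3590474750868875
mat left/right edge
(279, 265, 73, 125) cent [506.1, 335.1] rect [503.  331.7] [102.2  31. ] 0.2
```

>>> jog_arm --motion '[{"linear": [3, 4, 2], "roll": 0}, {"linear": [7, 4, 8], "roll": 0}, {"linear": [11, 4, 14], "roll": 0}, {"linear": [15, 4, 20], "roll": 0}, {"linear": [18, 4, 24], "roll": 0}, {"linear": [19, 4, 26], "roll": 0}, {"linear": [19, 4, 26], "roll": 0}, {"linear": [19, 4, 26], "roll": 0}]'

```text
time_s: 14.45
position: [0.4916, 0.3402, 0.1167]
tcp_rot: [[-0.835, 0.064, 0.547], [0.052, 0.998, -0.037], [-0.548, -0.002, -0.836]]
ft_force: [0.1, 0.6, -6.1]
width: 0.286
```

```bash
python3 st.py
```

```text
14.45 q [-0.358  0.539 -0.667  2.125  1.415  0.8   -0.565] p [0.492 0.34  0.117] 
 [[-0.835  0.064  0.547]
 [ 0.052  0.998 -0.037]
 [-0.548 -0.002 -0.836]] F [ 0.065  0.597 -6.135] 0.28647128850262604
```

>>> jog_arm --motion '[{"linear": [1, 0, 1.5], "roll": 0}, {"linear": [2, 0, 3], "roll": 0}, {"linear": [2.5, 0, 4], "roll": 0}, {"linear": [3, 0, 4.5], "roll": 0}, {"linear": [3, 0, 4.5], "roll": 0}, {"linear": [3, 0, 4.5], "roll": 0}]'

```text
time_s: 15.05
position: [0.4918, 0.3401, 0.1116]
tcp_rot: [[-0.834, 0.064, 0.548], [0.052, 0.998, -0.037], [-0.549, -0.002, -0.836]]
ft_force: [-1.0, -1.6, -1.9]
width: 0.291
```

>>> jog_arm --motion '[{"linear": [0.5, 0, 1], "roll": 0}, {"linear": [0.5, 0, 1], "roll": 0}, {"linear": [0.5, 0, 1], "roll": 0}]'

```text
time_s: 15.35
position: [0.4925, 0.3402, 0.1117]
tcp_rot: [[-0.833, 0.064, 0.55], [0.052, 0.998, -0.037], [-0.551, -0.002, -0.835]]
ft_force: [-3.3, -2.5, 6.6]
width: 0.288
```

Firmly seated, with the force now +6.6 N upward. Next I'll release gently and back straight out along the tool axis.

>>> jog_arm --motion '[{"linear": [0, 0, 0], "roll": 0}, {"linear": [0, 0, 0], "roll": 0}, {"linear": [0, 0, 0], "roll": 0}, {"linear": [0, 0, 0], "roll": 0}]' --fingers 0.7

```text
time_s: 15.75
position: [0.4927, 0.3404, 0.1119]
tcp_rot: [[-0.833, 0.064, 0.55], [0.053, 0.998, -0.037], [-0.551, -0.002, -0.834]]
ft_force: [0.1, -0.8, 0.6]
width: 0.701
```

>>> jog_arm --motion '[{"linear": [0, 0, -15], "roll": 0}, {"linear": [0, 0, -40], "roll": 0}, {"linear": [0, 0, -70], "roll": 0}, {"linear": [0, 0, -100], "roll": 0}, {"linear": [0, 0, -130], "roll": 0}, {"linear": [0, 0, -130], "roll": 0}, {"linear": [0, 0, -130], "roll": 0}]'

```text
time_s: 16.45
position: [0.4216, 0.3454, 0.221]
tcp_rot: [[-0.832, 0.064, 0.551], [0.053, 0.998, -0.036], [-0.553, -0.001, -0.833]]
ft_force: [0.7, 0.2, 0.0]
width: 0.699
```

```bash
python3 st.py && python3 - <<'E'
from station import r, viewer
import cv2, pickle
import numpy as np
s=r.get_state(); v=viewer.snapshot("wrist"); t=viewer.snapshot("top"); c=viewer.snapshot("scene"); pickle.dump((s,v,t,c),open("w3.pkl","wb"))
b=cv2.resize(c["pixels"][200:380,330:570],(480,360)); a=cv2.resize(t["pixels"][195:315,100:420],(800,300),interpolation=cv2.INTER_CUBIC)
x=np.zeros((600,800,3),np.uint8); x[:300]=a; x[300:,:400]=cv2.resize(v["pixels"],(400,300)); x[300:,400:]=cv2.resize(c["pixels"][200:380,330:570],(400,300))
cv2.imwrite("pics/w3.png",x[:,:,::-1])
E
```

```text
16.45 q [-0.323  0.284 -0.822  2.153  1.078  0.87  -0.361] p [0.422 0.345 0.221] 
 [[-0.832  0.064  0.551]
 [ 0.053  0.998 -0.036]
 [-0.553 -0.001 -0.833]] F [0.695 0.191 0.001] 0.699300202569186
```

View pics/w3.png

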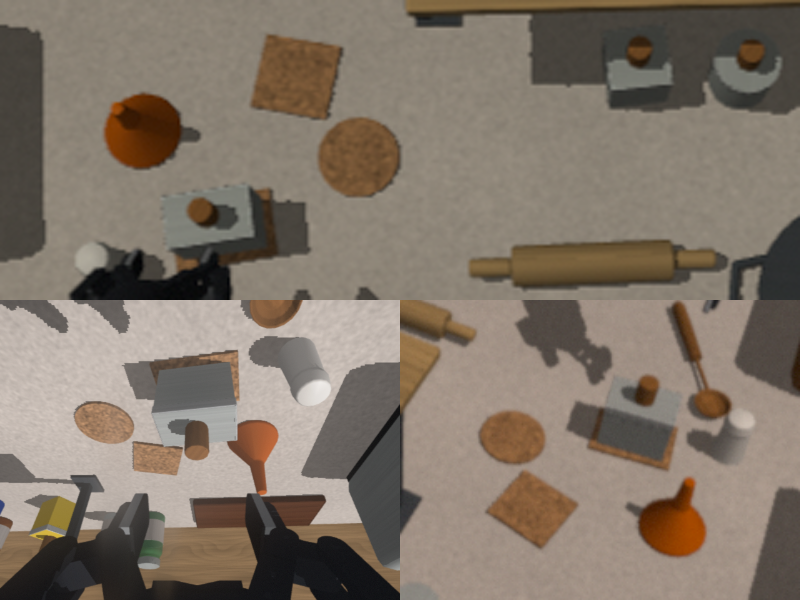

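The tin stands upright on the oblong mat. The lid corners in the top crop are at about (163,195), (250,185), (255,240) and (165,250), with the knob at (202,210). Nothing else has moved. I'll check the centring.

```bash
python3 - <<'E'
import pickle
from h import *
s,v,t,c=pickle.load(open("w3.pkl","rb")); w=wristview(s,v)
print("top knob body");comps(t,(3,120,40),(20,255,255),(173,270,188,287),.103,15)
q=np.array([ray(t,(100+a/2.5,195+b/2.5),.085)[:2]*1000 for a,b in [(163,195),(250,185),(255,240),(165,250)]]); print("lid centre top",q.mean(0), "yaw",np.degrees(np.arctan2(*( (q[0]-q[1])*[-1,1])) ))
def W(pts,z): return np.array([ray(w,((a)*1.6,(b-300)*1.6),z)[:2]*1000 for a,b in pts])
l=W([(153,412),(236,404)],.085); m=W([(152,360),(239,351)],.005); 
print("wrist lid near edge",l,"mat near edge",m)
d=l[1]-l[0]; print("lid mid+27",l.mean(0)+[27,2],"mat mid+37",m.mean(0)+[37,3],np.degrees(np.arctan2(-d[0],d[1])))
h=lambda a,b:ray(c,(330+(a-400)*.6,200+(b-300)*.6),0.085)[:2]*1000
# scene: lid corners
print("scene knob top",ray(c,(330+(648-400)*.6,200+(381-300)*.6),.121)[:2]*1000)
E
```

```text
top knob body
(175, 274, 11, 11) cent [492.5, 340.7] rect [493.1 341. ] [24.  21.1] 42.2
lid centre top [487.66723528 336.09661301] yaw 1.9191372931831858
wrist lid near edge [[463.14342176 295.73444752]
 [457.81438193 380.9946071 ]] mat near edge [[452.17585204 287.9027606 ]
 [447.23806287 391.44194136]]
lid mid+27 [487.47890185 340.36452731] mat mid+37 [486.70695745 342.67235098] 3.5765217141131673
scene knob top [489.91800599 337.9547618 ]
```

```bash
python3 -c "
from station import r
print(r.close_job())"
```

```text
the job is handed in; nothing more can be done
None
```

The oblong tin is the heavy one, and it now stands on the oblong mat. The job was handed in at about 16.6 s on the robot clock, and the hand-in gave no verdict.

- **Weight:** I leaned the gripper back about 33°, gripped the oblong tin's knob and lifted it about 10 mm. The wrist force was about 5.3 N, or 0.54 kg. The light tins weigh at most 0.32 kg, so I did not lift the other two.
- **Placing:** I lowered the tin until it pressed on the mat (force +6.6 N), then released it and backed the gripper out along its axis.
- **Centring:** Top, scene and wrist views put the tin within about 3 mm of the mat's centre.
- **Alignment:** The tin is turned about 2–4° against about 4–5° for the mat, a difference of at most about 3°.
- **The rest:** The square and round tins were never touched. No other kitchen thing in the last pictures looked moved, though I didn't measure this and the mug, jar and griddle were mostly outside the crops.

No check failed. The position estimates differed from each other by up to about 5 mm (top lid corners against the knob), which is still within the 12 mm limit.

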